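# Mirror the seasoning row for a left-handed cook

### The arm

A 6-joint arm with a two-finger parallel gripper is mounted at the origin on a cart in front of the work surface, level with it; the furniture and walls round the work are solid. World frame = base frame: x ahead of the robot, y to its left, z up, the work surface at z = 0. Lengths are in mm, angles in rad, forces in N, time in s.
With the tool pointing down it reaches from about 400 to 925 mm from the base axis. Payload 12.5 kg.
Tool frame: the origin (TCP) lies midway between the tips of the shut fingers; the grasp point (between the pads) lies 19 mm behind it; z points along the fingers, y is the line along which they close (so a half turn about z gives the same grasp; the last joint's range is limited). The gripper opens to 95 mm and grips with 3 to 60 N. Pads are 20 mm wide; open, the fingers measure 119 mm over their backs; the gripper's body (75 mm by 180 mm) begins 59 mm behind the grasp point.
Start: joints at [-0.106, 0.491, 1.559, -0, 1.092, -0.106], TCP at [625.017, 0.021, 214.661] pointing down, gripper open.
Joint ranges: [-3.1, 3.1], [-0.84, 2.19], [0.05, 2.79], [-1.13, 4.28], [0.06, 2.93], [-2.69, 2.69]. Speed limits (rad/s): [2.22, 2.22, 2.79, 3.14, 3.14, 3.14].

### API

Orientations are given as [roll, pitch, yaw] about the fixed x, y, z axes, in that order (R = Rz(yaw) Ry(pitch) Rx(roll)).
In Python, from cell import * gives the robot as it stands.
- The arm moves only by the tool servo_tool, never from a script. Its argument "moves" is one flat list of numbers, 5 for each row, row after row: the shift along the world's x, y, z as a fraction of full scale, then the turn about the world's z as a fraction of full scale, then the opening, from 0 (shut) to 1 (fully open). A call has 1 to 12 rows; each row is the pose to reach, as a shift and turn from the pose commanded when the call began, turning the shorter way round; what a row does not reach only later rows make up. Full scale, the value 1, is 400 mm for a shift and 180 degrees for a turn. A row lasts 1/12 s, in which the tool goes at most 41.7 mm and 7.16 degrees, less where a joint would pass 70% of its speed; a pose out of reach is approached as far as the arm can. A call with a number of a shift or a turn outside -1 to 1 is refused whole. A call with a gripper value outside its range is refused whole. The fingers move at their own pace and stop on an object; the grip force is fixed at half the most. Time passes only in rows, so rows that repeat a pose let the fingers close. It gives the time, the measured TCP pose, the force, the opening and the grip force at its end, in the units of the state.
- state(): the state, without advancing time (a new reading comes with each control period).
- read_camera(name): name is "scene" or "side" or "wrist"; returns (picture, depth): 480x640x3 uint8, blue, green, red; 480x640 float32, mm along the optical axis (not along the pixel's ray), 0 where there is no reading.
- get_calibration(name): a dict with "K" (3x3 intrinsics, pixels), "k1" (the pictures are not rectified: a ray, as slopes to the right and down, at radius r is drawn at 1 + k1 r^2 times it, then the intrinsics apply), "R" (3x3) and "t" (3): a world point X has camera coordinates R X + t. Camera axes: x right, y down, z forward; pixel columns grow to the right and rows downward; lengths in mm; the calibration is good to about 2 mm. A picture is of the moment at which its call begins: read the wrist's pose just before it. get_calibration takes no time and is no camera call; for the wrist camera it gives the pose at the moment of the call.
- job_done(): hands the job in; it is judged then, once.
The state is a dict: "t": time; "joints": joint angles; "qvel": joint speeds; "tau": joint torques, N m; "eef_pos": TCP position; "tcp_rot": TCP orientation; "ft_force": force on the tool from outside, world axes, zero at the start; "moment": the same for the moment, N m; "opening": opening from 0.0 (shut) to 1.0 (fully open); "grip_force": force on a finger pad.
Only numpy, scipy, OpenCV 4.12 (cv2) and the standard library are available. Lean on these libraries where they do the work, as an engineer would, in place of code of your own. Each camera call takes 0.05 s, during which the arm holds its last target. There are 200 camera calls.

### The job

A left-handed cook is taking over: move the four things standing on the brown wooden rack over to the white rack in reverse order, so that the one now leftmost ends up rightmost and so on, one in the middle of each of the four places. Keep them upright all the way, and leave the garlic and the kitchen timer where they are.

Things in the scene. Friction and masses are not known exactly. Their poses are not given: they have to be found in the camera images.
- spice_jar: the upright spice jar that stands on the wooden rack: clear glass with a dark cap, a cylinder 41 mm across, 105 mm tall. Origin: centre of its underside, z up its axis. (Similar jars by the back wall are not part of the job)
- salt_cellar: round wooden salt cellar with its lid on: 70 mm across, 57 mm to the top of the lid, with a knob 15 mm across in the middle of the lid that rises from 57 to 70 mm. The lid is fixed, so the cellar can be lifted by the knob. Origin: centre of its underside, z up
- ramekin: small white glazed ramekin (open straight-sided dish), 67 mm across outside, 40 mm tall, inside about 46 mm clear; it can be held across its outside or by the rim. Origin: centre of its underside, z up
- matchbox: matchbox lying flat, 37 mm along its own x, 56 mm along its own y, 17 mm tall, closed. Its x is within about 0.2 rad of the rack's x at the start. Origin: centre of its underside, z up
- pad_a: a square cork pad, 82x82x3 mm, fixed on the brown wooden rack; the spice jar stands on this pad at the start. Origin: centre of the pad's underside; its top is 3 mm higher (15 mm above the worktop). y points along the wooden rack to the robot's left, x across the rack, away from the robot, z up
- pad_b: a square cork pad, 82x82x3 mm, fixed on the brown wooden rack; the salt cellar stands on this pad at the start. Origin: centre of the pad's underside; its top is 3 mm higher (15 mm above the worktop). y points along the wooden rack to the robot's left, x across the rack, away from the robot, z up
- pad_c: a square cork pad, 82x82x3 mm, fixed on the brown wooden rack; the ramekin stands on this pad at the start. Origin: centre of the pad's underside; its top is 3 mm higher (15 mm above the worktop). y points along the wooden rack to the robot's left, x across the rack, away from the robot, z up
- pad_d: a square cork pad, 82x82x3 mm, fixed on the brown wooden rack; the matchbox stands on this pad at the start. Origin: centre of the pad's underside; its top is 3 mm higher (15 mm above the worktop). y points along the wooden rack to the robot's left, x across the rack, away from the robot, z up
- steel_rack: white fixed tray rack, 112 mm (its x, away from the robot) by 400 mm (its y, to the robot's left). Origin: under its centre on the worktop, z up. Floor 12 mm above the worktop. Three ribs 4 mm wide and high at y = 0, +-95 mm part it into four places, centred at x = 0, y = +-47.5 and +-142.5 mm. Lips along x = +-54 mm, 19 mm above the worktop; end rails at y = +-197 mm, 28 mm above it
- garlic_1: bystander: a loose garlic bulb, about 60x60x59 mm, on the worktop to the right. Origin at its underside
- timer: bystander: a loose cream wind-up kitchen timer, 76x62x62 mm, on the worktop to the left. Origin: centre of its underside
Things that resemble listed ones, but are neither listed nor needed, are in the scene too. What is shaped like the matchbox but pink or turquoise is not meant.

How it is judged:
By the outcome, as a careful person would: the job done as asked, in the order asked, and still so for the second after the job is handed in, with the robot touching nothing.
It also fails if it takes over 112 s, if anything falls off the work surface, if the arm or the gripper's body presses on something with over 40 N, if the wrist force passes 120 N, or if a joint passes its speed limit or range.

## Working session

There is one attempt and no reset: what is moved stays moved. The work goes in short steps, Python scripts to look and compute and a tool call to move; the robot and the scene stay as the last step left them, time stands still between calls to the robot, and variables do not carry over. Pictures are saved under pics/ and viewed, at most 14 in all, crops included, and the job is handed in when it is done.

Besides the shell and the picture viewer there is one more tool, called in YAML: its name, and indented under it one key for each argument. servo_tool: Moves the arm, as the interface text tells. Its arguments: {"type":"object","properties":{"moves":{"type":"array"}},"required":["moves"]}

```bash
mkdir -p pics; ls; cat > h.py <<'E'
from cell import *
import numpy as np, cv2
def grab(n,fn=None):
    c=get_calibration(n); im,d=read_camera(n)
    if fn: cv2.imwrite('pics/'+fn,im)
    return c,im,d
def cloud(c,d):
    K=np.array(c['K'],float); R=np.array(c['R']); t=np.array(c['t'])
    v,u=np.mgrid[0:480,0:640]
    p=np.stack([u.ravel(),v.ravel()],1).astype(float).reshape(-1,1,2)
    n=cv2.undistortPoints(p,K,np.array([c['k1'],0,0,0,0.])).reshape(-1,2)
    z=d.ravel()[:,None]
    X=np.hstack([n*z,z])
    W=((X-t)@R).reshape(480,640,3); W[d==0]=np.nan
    return W
E
python3 - <<'E'
from h import *
for n in ['scene','side','wrist']:
    c,im,d=grab(n,n+'0.png'); np.savez(n+'0.npz',im=im,d=d,**{k:np.array(v) for k,v in c.items()})
    print(n,-np.array(c['R']).T@np.array(c['t']),c['k1'])
print(state())
E
```

```text
pics
scene [-177.4916412  -449.50438686  751.51044868] -0.054208942351139364
side [313.11239851 984.87079677 651.1979804 ] -0.03742682135066814
wrist [623.92006042  80.36918629 383.02800201] -0.047419643072351
{'t': 0.15, 'joints': array([-1.05586222e-01,  4.91411118e-01,  1.55929236e+00, -1.32860670e-05,
        1.09169978e+00, -1.05619572e-01]), 'qvel': array([-0.00068372, -0.00089061,  0.00093196,  0.00015725, -0.00108071,
        0.00070634]), 'tau': array([ 3.16444048e-04, -6.12899423e+01, -2.58276522e+01,  6.91918633e-02,
        4.73701756e-02, -5.07232733e-05]), 'eef_pos': array([6.24831193e+02, 4.60012480e-02, 2.14208074e+02]), 'tcp_rot': array([-3.14078532e+00, -7.37371140e-05,  1.57083578e+00]), 'ft_force': array([ 0.26053179, -0.12221114,  0.10023168]), 'moment': array([-0.02299355, -0.04992382, -0.00972745]), 'grip_force': 0.0, 'opening': 1.001620817119609}
```

View pics/scene0.png

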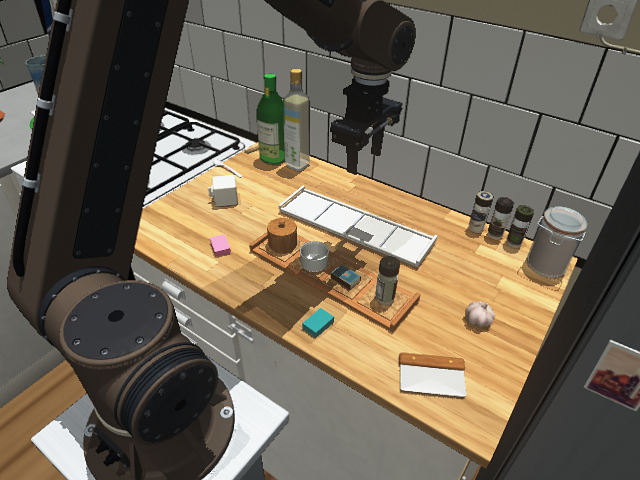

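View pics/side0.png

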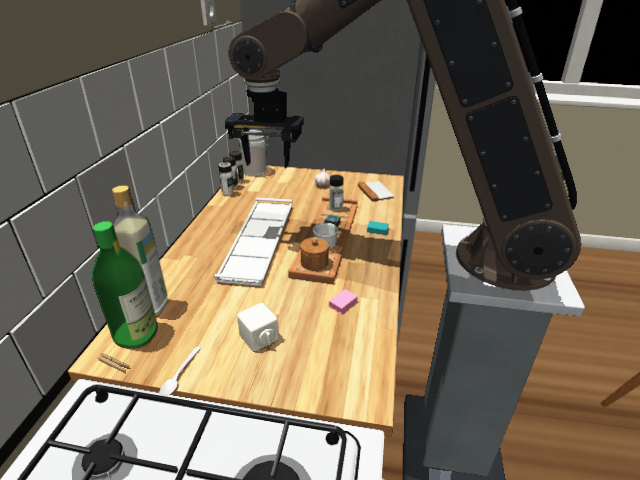

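View pics/wrist0.png

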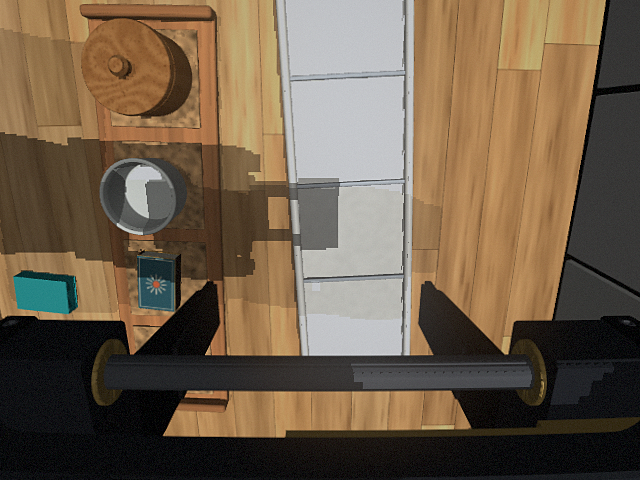

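Left to right on the brown rack: cellar (282,236), ramekin (314,257), matchbox (346,277) and jar (387,282).
- **Matchbox lookalikes:** turquoise at (318,321) and pink at (220,245). The dark box with a star on the rack is the right one.
- **Jar lookalikes:** the wall jars at (482,213), (501,218) and (520,226). The right jar is the one on the rack.

The white rack spans (280,205)–(435,245). The timer is at (223,190) and the garlic at (480,316).

```bash
python3 - <<'E'
from h import *
def ld(n): 
    f=np.load(n+'0.npz'); c={k:f[k] for k in('K','k1','R','t')}; c['k1']=float(c['k1']); return f['im'],cloud(c,f['d'])
im,W=ld('wrist')
def blob(name,x0,x1,y0,y1,z0,z1,W):
    m=(W[...,0]>x0)&(W[...,0]<x1)&(W[...,1]>y0)&(W[...,1]<y1)&(W[...,2]>z0)&(W[...,2]<z1)
    P=W[m]
    if len(P)<8: print(name,len(P));return
    r=cv2.minAreaRect(P[:,:2].astype(np.float32)); c,rad=cv2.minEnclosingCircle(P[:,:2].astype(np.float32))
    print(name,len(P),'rect',np.round(r[0],1),np.round(r[1],1),round(r[2],1),'circ',np.round(c,1),round(rad,1),'z',np.round(np.percentile(P[:,2],[5,50,95]),1))
for u,v in [(117,66),(160,75),(140,165),(158,285),(340,40),(340,130),(350,225),(340,310),(290,74),(405,74),(302,278),(404,275),(240,100)]: print(u,v,np.round(W[v,u],1))
imS,S=ld('scene'); imD,D=ld('side')
for u,v in [(282,229),(313,248),(346,272),(388,262),(283,200),(434,240),(420,258),(480,316),(223,190)]: print('S',u,v,np.round(S[v,u],1))
for n,V in(('w',W),('s',S),('d',D)):
    print(n)
    blob('all rack objs lid',430,600,-300,300,66,76,V)
    blob('knob',430,600,60,300,78,88,V)
    blob('matchbox',430,600,-110,10,28,36,V)
    blob('jar cap',430,600,-300,-30,95,125,V)
    blob('ramekin',430,600,0,100,48,60,V)
    blob('lips',560,760,-250,320,16,24,V)
    blob('rails',560,760,-250,320,24,32,V)
np.set_printoptions(suppress=True)
big=cv2.resize(im[230:330,100:230],(780,600),interpolation=cv2.INTER_CUBIC); cv2.imwrite('pics/mb.png',big)
E
```

```text
117 66 [480.5 121.6  84.1]
160 75 [505.4 116.7  69.5]
140 165 [460.   45.5  19.9]
158 285 [467.8 -68.3  30.9]
340 40 [642.2 150.9  10. ]
340 130 [643.1  75.3  10.7]
350 225 [653.9 -13.5  11.7]
340 310 [ 645.7 -104.6   10.7]
290 74 [598.5 123.2  10.4]
405 74 [699.  122.9  14.3]
302 278 [606.9 -67.   15.5]
404 275 [708.7 -64.   15.4]
240 100 [550.9 102.3  -2.2]
S 282 229 [470.2 114.1  70.7]
S 313 248 [491.8  40.7  35.3]
S 346 272 [471.9 -64.4  33.2]
S 388 262 [ 465.5 -163.5  121.8]
S 283 200 [6.388e+02 2.519e+02 2.000e-01]
S 434 240 [ 697.4 -172.3   27.9]
S 420 258 [ 614.5 -175.2   30.8]
S 480 316 [ 520.4 -355.7   38.3]
S 223 190 [521.4 357.4  54. ]
w
all rack objs lid 6518 rect [479.3 122.7] [68.4 68.3] 44.7 circ [479.4 122.9] 34.8 z [67.8 69.3 70.9]
knob 350 rect [479.5 122.6] [14.9 14.2] 68.3 circ [478.9 122.8] 7.8 z [79.8 83.1 84.8]
matchbox 2218 rect [471.3 -43.2] [ 54.3 106.1] 0.3 circ [471.1 -40.5] 57.1 z [30.1 31.8 33.3]
jar cap 0
ramekin 1139 rect [470.5  50.2] [102.   65.8] 87.9 circ [475.   50.1] 58.2 z [48.8 53.  55. ]
lips 4986 rect [653.8  13.6] [115.8 340.5] 2.9 circ [65
[... 651 characters left out ...]
3.1 circ [651.9  26.1] 208.0 z [24.9 27.8 30.3]
d
all rack objs lid 410 rect [480.4  -2.2] [ 67.8 324.7] 0.5 circ [464.7  -2.5] 163.2 z [67.6 71.6 74. ]
knob 22 rect [480.4 124.9] [11. 14.] 46.9 circ [479.8 124.3] 7.2 z [81.5 84.2 86.9]
matchbox 151 rect [467.4 -41.6] [103.   43.1] 85.3 circ [469.6 -41.4] 54.3 z [29.5 34.1 35.6]
jar cap 161 rect [ 468.5 -161.6] [39.5 41.2] 75.2 circ [ 468.8 -163.4] 22.9 z [ 96.9 115.2 120.8]
ramekin 118 rect [470.4  28.5] [56.7 65. ] 89.7 circ [470.3  23.3] 34.5 z [48.9 53.5 57.1]
lips 695 rect [653.5  29.4] [116.6 402.5] 2.9 circ [653.2  30.2] 207.2 z [16.2 19.2 22.7]
rails 217 rect [654.5  28.7] [115.3 406.3] 2.9 circ [656.2  28.8] 208.8 z [24.5 27.9 30.4]
```

View pics/mb.png

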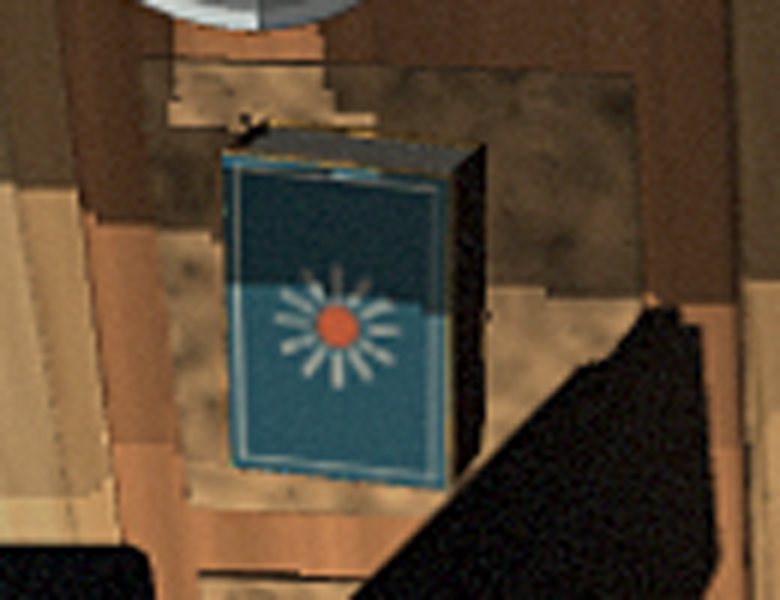

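The crop shows the dark blue matchbox with the star, about square to the rack. Next I take a second wrist look over the right-hand end.

servo_tool:
  moves: [-0.15, -0.4, 0.1, 0, 1, -0.15, -0.4, 0.1, 0, 1, -0.15, -0.4, 0.1, 0, 1, -0.15, -0.4, 0.1, 0, 1, -0.15, -0.4, 0.1, 0, 1, -0.15, -0.4, 0.1, 0, 1, -0.15, -0.4, 0.1, 0, 1, -0.15, -0.4, 0.1, 0, 1]

```text
t: 0.82
eef_pos: [565.2, -158.8, 254.1]
tcp_rot: [-3.141, -0.001, 1.571]
ft_force: [-0.0, -0.1, 0.1]
opening: 1.001
grip_force: 0.0
```

```bash
cat >> h.py <<'E'
def blob(name,x0,x1,y0,y1,z0,z1,W):
    m=(W[...,0]>x0)&(W[...,0]<x1)&(W[...,1]>y0)&(W[...,1]<y1)&(W[...,2]>z0)&(W[...,2]<z1)
    P=W[m]
    if len(P)<8: print(name,len(P));return
    r=cv2.minAreaRect(P[:,:2].astype(np.float32)); c,rad=cv2.minEnclosingCircle(P[:,:2].astype(np.float32))
    print(name,len(P),'rect',np.round(r[0],1),np.round(r[1],1),round(r[2],1),'circ',np.round(c,1),round(rad,1),'z',np.round(np.percentile(P[:,2],[5,50,95]),1))
E
python3 - <<'E'
from h import *
c,im,d=grab('wrist','w1.png'); V=cloud(c,d)
s=state();print(s['t'],s['eef_pos'],s['tcp_rot'])
blob('matchbox',430,600,-110,-20,27,36,V)
blob('box top only',445,500,-110,-20,27,36,V)
blob('jar cap',430,500,-220,-120,105,125,V)
blob('ramekin',430,600,15,85,48,60,V)
blob('lips',580,730,-300,320,14,24,V)
blob('rails',580,730,-250,320,24,32,V)
E
```

```text
0.8667 [ 565.31066951 -158.59502768  254.0854797 ] [-3.14086549e+00 -5.60533541e-04  1.57223817e+00]
matchbox 2410 rect [466.1 -67. ] [56.4 37.9] 83.9 circ [466.1 -66.7] 33.0 z [30.2 31.7 33.1]
box top only 2410 rect [466.1 -67. ] [56.4 37.9] 83.9 circ [466.1 -66.7] 33.0 z [30.2 31.7 33.1]
jar cap 2087 rect [ 468.3 -164.9] [39.6 39.6] 11.4 circ [ 468.2 -165.4] 21.0 z [110.5 118.9 120.3]
ramekin 143 rect [469.1  20.2] [10.1 66.8] 90.0 circ [469.1  21.3] 33.4 z [48.5 52.8 54.6]
lips 4235 rect [658.5 -69. ] [116.4 210.2] 2.8 circ [657.2 -68.7] 118.9 z [14.4 16.8 18.9]
rails 771 rect [ 662.9 -169.6] [114.3   8.2] 3.1 circ [ 662.9 -170.5] 57.2 z [24.5 26.1 27.8]
```

View pics/w1.png

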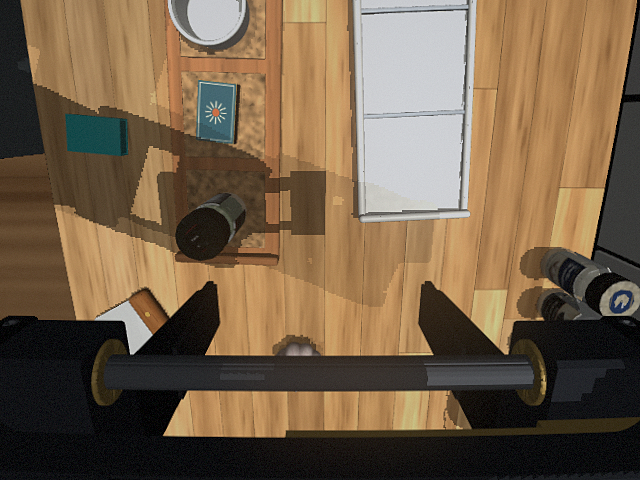

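View: jar cap (210,232), matchbox (217,112), right end of the white rack at (415,215). First pick: the jar.

servo_tool:
  moves: [-0.242, -0.0125, 0, 0, 1, -0.242, -0.0125, 0, 0, 1, -0.242, -0.0125, 0, 0, 1, -0.242, -0.0125, -0.1, 0, 1, -0.242, -0.0125, -0.2, 0, 1, -0.242, -0.0125, -0.28, 0, 1, -0.242, -0.0125, -0.36, 0, 1, -0.242, -0.0125, -0.43, 0, 1, -0.242, -0.0125, -0.487, 0, 1, -0.242, -0.0125, -0.487, 0, 1, -0.242, -0.0125, -0.487, 0, 0.8, -0.242, -0.0125, -0.487, 0, 0.6]

```text
t: 1.87
eef_pos: [468.9, -164.6, 60.8]
tcp_rot: [3.141, 0.0, 1.572]
ft_force: [-0.2, 0.3, 1.2]
opening: 0.911
grip_force: 0.0
```

servo_tool:
  moves: [0, 0, 0, 0, 0.3, 0, 0, 0, 0, 0.2, 0, 0, 0, 0, 0.2, 0, 0, 0, 0, 0.2, 0, 0, 0, 0, 0.2, 0, 0, 0, 0, 0.2, 0, 0, 0, 0, 0.2]

```text
t: 2.45
eef_pos: [468.3, -165.1, 60.0]
tcp_rot: [3.141, 0.0, 1.571]
ft_force: [0.4, -0.5, -2.2]
opening: 0.426
grip_force: 15.3
```

servo_tool:
  moves: [0, 0, 0, 0, 0.1, 0, 0, 0, 0, 0.1, 0, 0, 0.03, 0, 0.1, 0, 0, 0.07, 0, 0.1, 0, 0, 0.12, 0, 0.1, 0, 0, 0.17, 0, 0.1, 0, 0, 0.21, 0, 0.1, 0.02, 0.04, 0.24, 0, 0.1, 0.04, 0.08, 0.25, 0, 0.1, 0.07, 0.13, 0.25, 0, 0.1, 0.1, 0.19, 0.25, 0, 0.1, 0.13, 0.25, 0.25, 0, 0.1]

```text
t: 3.45
eef_pos: [520.5, -64.1, 159.9]
tcp_rot: [-3.142, -0.0, 1.57]
ft_force: [0.9, -0.2, -1.2]
opening: 0.428
grip_force: 30.0
```

servo_tool:
  moves: [0.034, 0.06, 0, 0, 0.1, 0.068, 0.12, 0, 0, 0.1, 0.102, 0.18, 0, 0, 0.1, 0.136, 0.24, 0, 0, 0.1, 0.17, 0.3, 0, 0, 0.1, 0.2, 0.37, 0, 0, 0.1, 0.23, 0.43, 0, 0, 0.1, 0.26, 0.49, 0, 0, 0.1, 0.285, 0.54, 0, 0, 0.1, 0.305, 0.57, 0, 0, 0.1, 0.314, 0.5875, 0, 0, 0.1, 0.314, 0.5875, 0, 0, 0.1]

```text
t: 4.45
eef_pos: [645.9, 171.1, 159.2]
tcp_rot: [-3.141, 0.0, 1.572]
ft_force: [0.3, -0.1, -0.8]
opening: 0.427
grip_force: 30.0
```

```bash
python3 - <<'E'
from h import *
c,im,d=grab('wrist','w2.png'); V=cloud(c,d)
s=state();print(s['t'],s['eef_pos'],s['tcp_rot'],s['ft_force'],s['opening'],s['grip_force'])
blob('lips',560,760,-300,330,14,24,V)
blob('rails',560,760,180,330,24,32,V)
blob('knob',430,600,60,300,78,88,V)
blob('cellar',430,600,60,300,66,76,V)
E
```

```text
4.5 [645.4837675  170.12973435 159.28754628] [-3.14072094e+00  2.77723124e-04  1.57154098e+00] [ 0.65345232 -0.60863876 -0.78276576] 0.42806295481869916 29.999713003635406
lips 2912 rect [649.2  96.5] [115.7 263.3] 3.0 circ [649.6  97.4] 141.7 z [14.8 17.2 19. ]
rails 1501 rect [642.9 224. ] [114.7   8. ] 2.9 circ [643.  222.8] 57.4 z [24.5 26.2 27.7]
knob 311 rect [479.4 124.1] [12.3 14.5] 57.6 circ [479.  123.1] 7.5 z [79.7 83.  84.7]
cellar 5694 rect [478.6 124.2] [69.7 66. ] 43.7 circ [479.6 122.8] 35.2 z [67.9 69.4 70.9]
```

View pics/w2.png

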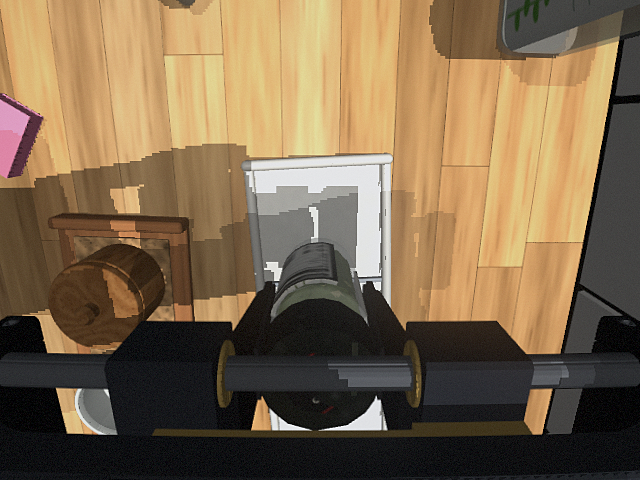

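The jar is held upright over the leftmost place. Both rail measurements give a rack centre of about (653, 27.3) with yaw 2.9°. Lowering now.

servo_tool:
  moves: [0.001, -0.001, -0.05, 0, 0.1, 0.001, -0.001, -0.11, 0, 0.1, 0.001, -0.001, -0.16, 0, 0.1, 0.001, -0.001, -0.2, 0, 0.1, 0.001, -0.001, -0.225, 0, 0.1, 0.001, -0.001, -0.24, 0, 0.1, 0.001, -0.001, -0.25, 0, 0.1, 0.001, -0.001, -0.256, 0, 0.1, 0.001, -0.001, -0.258, 0, 0.1, 0.001, -0.001, -0.258, 0, 0.1, 0.001, -0.001, -0.258, 0, 0.1]

```text
t: 5.42
eef_pos: [646.5, 169.7, 57.3]
tcp_rot: [3.141, -0.0, 1.571]
ft_force: [-0.1, 0.1, -1.0]
opening: 0.429
grip_force: 30.0
```

servo_tool:
  moves: [0, 0, -0.001, 0, 0.1, 0, 0, -0.002, 0, 0.1, 0, 0, -0.002, 0, 0.1, 0, 0, -0.002, 0, 0.1]

```text
t: 5.75
eef_pos: [646.5, 169.7, 57.0]
tcp_rot: [3.14, -0.0, 1.571]
ft_force: [-2.0, -0.3, 5.7]
opening: 0.426
grip_force: 30.0
```

servo_tool:
  moves: [0, 0, 0, 0, 0.5, 0, 0, 0, 0, 0.6, 0, 0, 0, 0, 0.7, 0, 0, 0, 0, 0.7, 0, 0, 0, 0, 0.7, 0, 0, 0, 0, 0.7, 0, 0, 0.06, 0, 0.7, 0, 0, 0.14, 0, 0.7, 0, 0, 0.22, 0, 0.7, 0, 0, 0.28, 0, 0.7, -0.02, -0.03, 0.3, 0, 0.7, -0.06, -0.08, 0.3, 0, 0.7]

```text
t: 6.75
eef_pos: [623.2, 138.2, 177.8]
tcp_rot: [3.137, -0.001, 1.572]
ft_force: [0.7, -1.0, -0.6]
opening: 0.698
grip_force: 0.0
```

servo_tool:
  moves: [-0.06, -0.07, 0, 0, 0.6, -0.12, -0.15, 0, -0.034, 0.6, -0.18, -0.23, 0, -0.034, 0.6, -0.24, -0.31, 0, -0.034, 0.6, -0.3, -0.39, 0, -0.034, 0.6, -0.36, -0.45, 0, -0.034, 0.6, -0.39, -0.5, 0, -0.034, 0.6, -0.39, -0.5115, 0, -0.034, 0.6, -0.39, -0.5115, 0, -0.034, 0.6, -0.39, -0.5115, 0, -0.034, 0.6]

```text
t: 7.58
eef_pos: [466.3, -67.1, 175.6]
tcp_rot: [3.142, -0.0, 1.463]
ft_force: [-0.3, -0.1, -0.8]
opening: 0.6
grip_force: 0.0
```

```bash
python3 - <<'E'
from h import *
c,im,d=grab('wrist'); V=cloud(c,d)
s=state();print(s['t'],s['eef_pos'],s['tcp_rot'],s['ft_force'],s['opening'])
blob('ram w',420,530,10,85,48,60,V)
blob('box',445,500,-110,-20,27,36,V)
c,im,d=grab('scene','s1.png');V=cloud(c,d)
blob('jar S',600,700,100,240,100,125,V)
c,im,d=grab('side','d1.png');V=cloud(c,d)
blob('jar D',600,700,100,240,100,125,V)
E
```

```text
7.6333 [466.42269017 -66.61371899 175.61318042] [-3.14149725e+00 -1.42663385e-04  1.46402095e+00] [-0.57014063 -0.35610016  0.11116702] 0.6027204858495809
ram w 1325 rect [468.8  32.3] [44.5 66.8] 90.0 circ [468.9  21.4] 33.5 z [48.9 53.  54.5]
box 2970 rect [465.9 -66.8] [55.7 36.8] 83.3 circ [466.1 -66.7] 33.0 z [30.6 31.8 33. ]
jar S 174 rect [642.4 167.8] [40.7 39.7] 59.6 circ [644.1 165.4] 22.9 z [103.5 116.8 119.6]
jar D 234 rect [646.1 172. ] [40. 40.] 38.6 circ [646.5 171.2] 21.5 z [101.5 116.9 119.9]
```

View pics/s1.png

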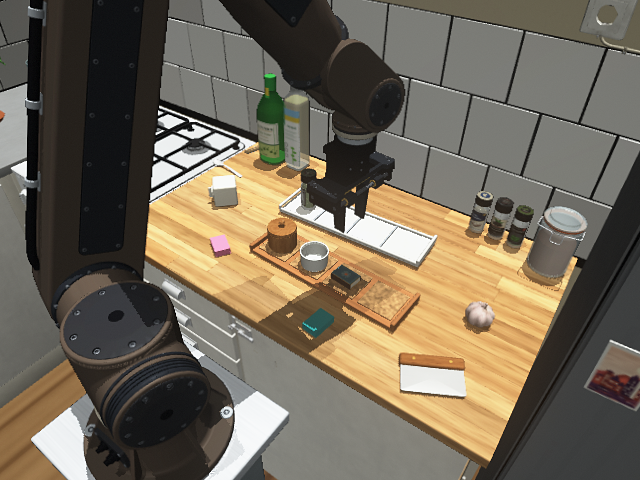

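The jar stands upright in the leftmost place at (308,190). The gripper is over the matchbox, so I descend.

servo_tool:
  moves: [0, 0, -0.08, 0, 0.6, 0, 0, -0.16, 0, 0.6, 0, 0, -0.24, 0, 0.6, 0, 0, -0.31, 0, 0.6, 0, 0, -0.36, 0, 0.6, 0, 0, -0.385, 0, 0.6, 0, 0, -0.394, 0, 0.6, 0, 0, -0.394, 0, 0.6, 0, 0, -0.394, 0, 0.5, 0, 0, -0.394, 0, 0.4, 0, 0, -0.394, 0, 0.3, 0, 0, -0.394, 0, 0.1]

```text
t: 8.73
eef_pos: [466.6, -67.0, 19.0]
tcp_rot: [3.14, 0.0, 1.464]
ft_force: [-0.1, 1.1, 5.2]
opening: 0.4
grip_force: 30.0
```

servo_tool:
  moves: [0, 0, 0, 0, 0.1, 0, 0, 0, 0, 0.1, 0, 0, 0, 0, 0.1, 0, 0, 0, 0, 0.1, 0, 0, 0.02, 0, 0.1, 0, 0, 0.06, 0, 0.1, 0, 0, 0.11, 0, 0.1, 0, 0, 0.16, 0, 0.1, 0, 0, 0.2, 0, 0.1, 0, 0, 0.2, 0, 0.1]

```text
t: 9.57
eef_pos: [467.3, -67.3, 101.4]
tcp_rot: [3.137, 0.001, 1.464]
ft_force: [0.4, -0.2, -0.4]
opening: 0.395
grip_force: 30.0
```

servo_tool:
  moves: [0.05, 0.04, 0, 0.02, 0.1, 0.12, 0.09, 0, 0.05, 0.1, 0.19, 0.14, 0, 0.05, 0.1, 0.26, 0.2, 0, 0.05, 0.1, 0.33, 0.25, 0, 0.05, 0.1, 0.4, 0.3, 0, 0.05, 0.1, 0.44, 0.34, 0, 0.05, 0.1, 0.461, 0.354, 0, 0.05, 0.1, 0.461, 0.354, -0.05, 0.05, 0.1, 0.461, 0.354, -0.1, 0.05, 0.1, 0.461, 0.354, -0.15, 0.05, 0.1, 0.461, 0.354, -0.18, 0.05, 0.1]

```text
t: 10.57
eef_pos: [649.2, 74.1, 24.0]
tcp_rot: [-3.139, -0.0, 1.621]
ft_force: [-0.1, 0.1, -0.4]
opening: 0.397
grip_force: 30.0
```

servo_tool:
  moves: [0, 0, -0.01, 0, 0.1, 0, 0, -0.018, 0, 0.1, 0, 0, -0.023, 0, 0.1, 0, 0, -0.026, 0, 0.1, 0, 0, -0.027, 0, 0.1, 0, 0, -0.0275, 0, 0.1, 0, 0, -0.0275, 0, 0.1, 0, 0, -0.0275, 0, 0.1]

```text
t: 11.23
eef_pos: [650.9, 74.6, 16.1]
tcp_rot: [3.14, 0.0, 1.621]
ft_force: [-1.3, -0.9, 6.0]
opening: 0.399
grip_force: 30.0
```

servo_tool:
  moves: [0, 0, 0, 0, 0.5, 0, 0, 0, 0, 0.6, 0, 0, 0, 0, 0.6, 0, 0, 0, 0, 0.6, 0, 0, 0, 0, 0.6, 0, 0, 0.03, 0, 0.6, 0, 0, 0.09, 0, 0.6, 0, 0, 0.17, 0, 0.6, 0, 0, 0.25, 0, 0.6, -0.03, -0.01, 0.29, 0, 0.8, -0.09, -0.03, 0.29, 0, 0.9, -0.15, -0.04, 0.29, 0, 1]

```text
t: 12.23
eef_pos: [590.5, 58.2, 133.3]
tcp_rot: [3.138, 0.0, 1.621]
ft_force: [0.3, -0.1, -0.8]
opening: 0.756
grip_force: 0.0
```

servo_tool:
  moves: [-0.08, -0.02, 0, 0, 1, -0.16, -0.045, 0, 0, 1, -0.24, -0.07, 0, 0, 1, -0.29, -0.085, 0, 0, 1, -0.304, -0.093, 0, 0, 1, -0.304, -0.093, 0, 0, 1, -0.304, -0.093, 0, 0, 1]

```text
t: 12.82
eef_pos: [470.4, 21.3, 132.0]
tcp_rot: [3.14, 0.0, 1.621]
ft_force: [0.1, -0.8, -0.5]
opening: 0.999
grip_force: 0.0
```

```bash
python3 - <<'E'
from h import *
c,im,d=grab('side','d2.png'); V=cloud(c,d)
blob('mb D',600,700,30,115,25,40,V); blob('ram D',430,510,-20,70,48,60,V)
c,im,d=grab('scene','s2.png');V=cloud(c,d)
blob('mb S',600,700,30,115,25,40,V); blob('ram S',430,510,-20,70,48,60,V)
c,im,d=grab('wrist','w3.png');V=cloud(c,d)
blob('mb W',600,700,30,115,22,40,V); blob('ram W',430,510,-20,70,48,60,V)
s=state();print(s['t'],s['eef_pos'],s['tcp_rot'],s['ft_force'],s['opening'])
E
```

```text
mb D 144 rect [644.4  73.6] [34.5 60.8] 18.2 circ [650.7  74.7] 31.4 z [26.4 31.2 33.4]
ram D 164 rect [470.5  22.7] [63.5 66.7] 10.8 circ [469.3  23. ] 35.2 z [48.6 53.5 57.2]
mb S 196 rect [648.2  73.4] [43.5 58.8] 1.0 circ [648.5  73.4] 34.0 z [26.2 30.3 32.7]
ram S 204 rect [468.1  21.9] [67.  65.3] 69.3 circ [468.2  20.5] 35.4 z [48.7 53.5 56.7]
mb W 4388 rect [649.6  74.7] [39.  55.9] 2.6 circ [649.6  74.6] 33.5 z [25.4 28.7 30. ]
ram W 2201 rect [468.8  21.7] [66.1 65.9] 46.3 circ [468.9  21.5] 33.5 z [48.8 53.1 54.5]
12.9667 [470.20450849  21.60580959 131.26453009] [3.14082727e+00 6.51834002e-05 1.62135708e+00] [-0.28719981  0.07957594 -0.32544573] 0.99680550120317
```

View pics/w3.png

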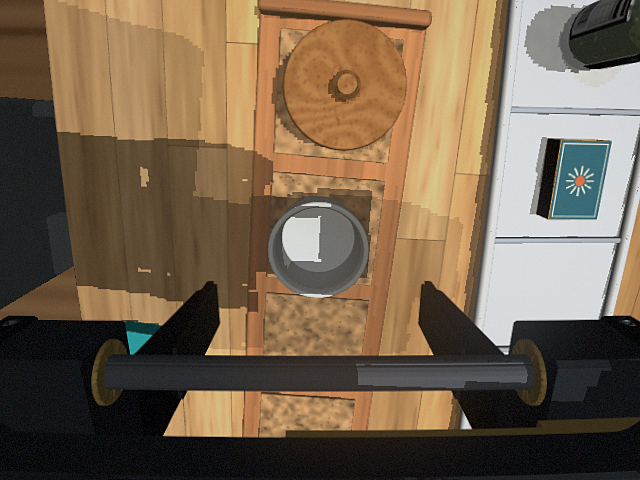

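The matchbox sits centred in the second place (580,180) and the ramekin at (318,248) is ready to grasp.

servo_tool:
  moves: [0, 0, -0.06, 0, 1, 0, 0, -0.13, 0, 1, 0, 0, -0.19, 0, 1, 0, 0, -0.235, 0, 1, 0, 0, -0.255, 0, 1, 0, 0, -0.26, 0, 1, 0, 0, -0.26, 0, 0.9, 0, 0, -0.26, 0, 0.8, 0, 0, -0.26, 0, 0.7, 0, 0, -0.26, 0, 0.6, 0, 0, -0.26, 0, 0.5, 0, 0, -0.26, 0, 0.5]

```text
t: 13.97
eef_pos: [469.5, 21.4, 27.9]
tcp_rot: [3.14, 0.0, 1.621]
ft_force: [-0.2, 0.2, 6.1]
opening: 0.683
grip_force: 30.0
```

servo_tool:
  moves: [0, 0, 0, 0, 0.4, 0, 0, 0, 0, 0.4, 0, 0, 0, 0, 0.4, 0, 0, 0, 0, 0.4, 0, 0, 0.02, 0, 0.4, 0, 0, 0.06, 0, 0.4, 0, 0, 0.11, 0, 0.4, 0, 0, 0.16, 0, 0.4, 0, 0, 0.2, 0, 0.4, 0, 0, 0.2, 0, 0.4]

```text
t: 14.8
eef_pos: [469.9, 21.4, 110.1]
tcp_rot: [3.137, 0.001, 1.621]
ft_force: [0.1, -0.1, -2.2]
opening: 0.683
grip_force: 30.0
```

servo_tool:
  moves: [0.05, -0.01, 0, 0, 0.4, 0.12, -0.025, 0, 0, 0.4, 0.19, -0.04, 0, 0, 0.4, 0.26, -0.06, 0, 0, 0.4, 0.33, -0.075, 0, 0, 0.4, 0.4, -0.09, 0, 0, 0.4, 0.45, -0.1, 0, 0, 0.4, 0.466, -0.104, 0, 0, 0.4, 0.466, -0.104, -0.05, 0, 0.4, 0.466, -0.104, -0.1, 0, 0.4, 0.466, -0.104, -0.15, 0, 0.4, 0.466, -0.104, -0.18, 0, 0.4]

```text
t: 15.8
eef_pos: [653.5, -19.9, 32.6]
tcp_rot: [-3.138, -0.001, 1.621]
ft_force: [-0.5, 0.1, -1.1]
opening: 0.683
grip_force: 30.0
```

servo_tool:
  moves: [0, 0, -0.01, 0, 0.4, 0, 0, -0.018, 0, 0.4, 0, 0, -0.023, 0, 0.4, 0, 0, -0.026, 0, 0.4, 0, 0, -0.027, 0, 0.4, 0, 0, -0.0275, 0, 0.4, 0, 0, -0.0275, 0, 0.4, 0, 0, -0.0275, 0, 0.4]

```text
t: 16.47
eef_pos: [655.7, -20.2, 25.0]
tcp_rot: [3.141, 0.0, 1.621]
ft_force: [-1.0, -0.9, 4.1]
opening: 0.686
grip_force: 30.0
```

servo_tool:
  moves: [0, 0, 0, 0, 0.75, 0, 0, 0, 0, 0.85, 0, 0, 0, 0, 0.85, 0, 0, 0, 0, 0.85, 0, 0, 0, 0, 0.85, 0, 0, 0.03, 0, 0.85, 0, 0, 0.09, 0, 0.85, 0, 0, 0.17, 0, 0.85, 0, 0, 0.25, 0, 0.9, -0.02, 0.01, 0.32, 0, 1, -0.06, 0.05, 0.32, 0, 1, -0.11, 0.09, 0.32, 0, 1]

```text
t: 17.47
eef_pos: [612.1, 15.7, 155.0]
tcp_rot: [3.137, 0.001, 1.62]
ft_force: [0.1, -0.3, -0.4]
opening: 0.993
grip_force: 0.0
```

servo_tool:
  moves: [-0.06, 0.05, 0, 0, 1, -0.12, 0.1, 0, 0, 1, -0.18, 0.15, 0, 0, 1, -0.24, 0.2, 0, 0, 1, -0.3, 0.25, 0, 0, 1, -0.3305, 0.2675, 0, 0, 1, -0.3305, 0.2675, 0, 0, 1, -0.3305, 0.2675, 0, 0, 1]

```text
t: 18.13
eef_pos: [479.8, 122.9, 153.1]
tcp_rot: [3.14, 0.0, 1.622]
ft_force: [1.6, -0.6, 0.5]
opening: 1.0
grip_force: 0.0
```

```bash
python3 - <<'E'
from h import *
for n in('side','scene','wrist'):
    c,im,d=grab(n,n+'3.png'); V=cloud(c,d); print(n)
    blob('ram',600,710,-65,25,43,60,V); blob('knob',450,510,90,160,78,90,V); blob('jar',600,700,120,220,100,125,V)
s=state();print(s['t'],s['eef_pos'],s['tcp_rot'],s['ft_force'],s['opening'])
E
```

```text
side
ram 180 rect [654.7 -18. ] [63.5 67.2] 3.6 circ [654.9 -18.4] 34.1 z [43.6 50.  54.2]
knob 23 rect [480.4 125.5] [ 9.6 13.2] 58.4 circ [480.3 125.4] 7.5 z [81.  84.5 87.4]
jar 237 rect [645.3 172.8] [38.9 41.4] 49.8 circ [646.5 171.6] 22.7 z [101.8 117.1 119.9]
scene
ram 212 rect [653.9 -20.4] [69.  64.6] 5.8 circ [654.6 -19.8] 35.8 z [43.7 49.3 53.5]
knob 24 rect [476.9 120.9] [11.7 10.5] 74.1 circ [477.1 120.6] 6.7 z [81.8 84.2 87.4]
jar 189 rect [644.1 167.4] [43.2 38.2] 36.9 circ [643.6 168.8] 22.2 z [101.7 115.9 119.6]
wrist
ram 0
knob 401 rect [478.7 122.9] [14.4 14.7] 52.1 circ [478.6 122.9] 7.6 z [79.9 83.2 84.7]
jar 4151 rect [639.  167.9] [29.2 40. ] 15.1 circ [644.2 169.2] 20.7 z [102.6 115.7 117.1]
18.2833 [480.37357749 122.17250573 152.40897242] [3.14068571e+00 5.66397260e-05 1.62022780e+00] [-0.35107272 -0.08730775 -0.13985475] 1.0005089161419995
```

View pics/side3.png

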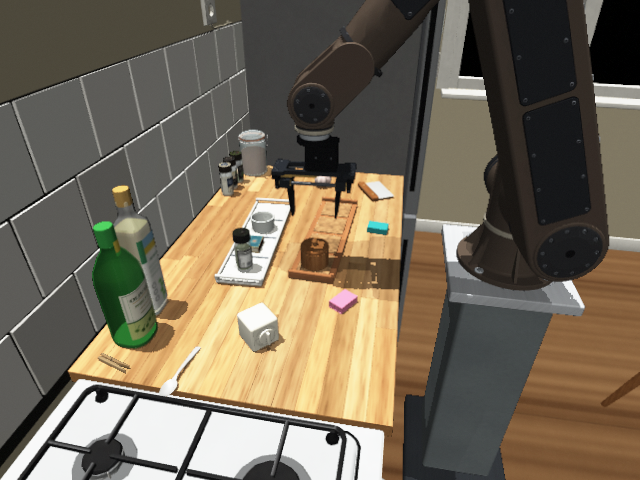

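The jar, matchbox and ramekin stand in their places at (243,250), (256,243) and (263,222). The cellar is next, gripped across its body.

servo_tool:
  moves: [0, 0, -0.06, 0, 1, 0, 0, -0.13, 0, 1, 0, 0, -0.2, 0, 1, 0, 0, -0.25, 0, 1, 0, 0, -0.28, 0, 1, 0, 0, -0.291, 0, 1, 0, 0, -0.291, 0, 0.9, 0, 0, -0.291, 0, 0.8, 0, 0, -0.291, 0, 0.7, 0, 0, -0.291, 0, 0.6, 0, 0, -0.291, 0, 0.5, 0, 0, -0.291, 0, 0.5]

```text
t: 19.28
eef_pos: [479.8, 122.9, 36.6]
tcp_rot: [3.14, -0.0, 1.621]
ft_force: [-0.2, -0.9, 6.3]
opening: 0.73
grip_force: 30.0
```

servo_tool:
  moves: [0, 0, 0, 0, 0.4, 0, 0, 0, 0, 0.4, 0, 0, 0, 0, 0.4, 0, 0, 0, 0, 0.4, 0, 0, 0.02, 0, 0.4, 0, 0, 0.06, 0, 0.4, 0, 0, 0.11, 0, 0.4, 0, 0, 0.16, 0, 0.4, 0, 0, 0.2, 0, 0.4, 0, 0, 0.2, 0, 0.4]

```text
t: 20.12
eef_pos: [480.2, 123.0, 118.8]
tcp_rot: [3.137, -0.0, 1.621]
ft_force: [0.2, 0.2, -2.2]
opening: 0.728
grip_force: 30.0
```

servo_tool:
  moves: [0.02, -0.03, 0, 0, 0.4, 0.06, -0.08, 0, 0, 0.4, 0.11, -0.14, 0, 0, 0.4, 0.16, -0.2, 0, 0, 0.4, 0.21, -0.26, 0, 0, 0.4, 0.26, -0.33, 0, 0, 0.4, 0.31, -0.4, 0, 0, 0.4, 0.36, -0.47, 0, 0, 0.4, 0.41, -0.53, 0, 0, 0.4, 0.44, -0.58, 0, 0, 0.4, 0.4525, -0.5945, 0, 0, 0.4, 0.4525, -0.5945, 0, 0, 0.4]

```text
t: 21.12
eef_pos: [660.3, -116.3, 114.4]
tcp_rot: [-3.14, -0.0, 1.619]
ft_force: [-0.7, 0.2, -3.0]
opening: 0.725
grip_force: 30.0
```

servo_tool:
  moves: [0, 0, -0.05, 0, 0.4, 0, 0, -0.1, 0, 0.4, 0, 0, -0.15, 0, 0.4, 0, 0, -0.18, 0, 0.4, 0, 0, -0.19, 0, 0.4, 0, 0, -0.198, 0, 0.4, 0, 0, -0.203, 0, 0.4, 0, 0, -0.206, 0, 0.4, 0, 0, -0.207, 0, 0.4, 0, 0, -0.2075, 0, 0.4, 0, 0, -0.2075, 0, 0.4, 0, 0, -0.2075, 0, 0.4]

```text
t: 22.12
eef_pos: [660.5, -115.0, 33.7]
tcp_rot: [3.14, 0.0, 1.621]
ft_force: [-1.9, 1.1, 4.5]
opening: 0.727
grip_force: 30.0
```

Contact, so I release, rise and pull back to look at the whole white rack.

servo_tool:
  moves: [0, 0, 0, 0, 0.8, 0, 0, 0, 0, 0.9, 0, 0, 0, 0, 0.9, 0, 0, 0, 0, 0.9, 0, 0, 0, 0, 0.9, 0, 0, 0.03, 0, 0.9, 0, 0, 0.09, 0, 0.9, 0, 0, 0.17, 0, 0.9, 0, 0, 0.25, 0, 0.9, 0, 0, 0.33, 0, 0.9, 0, 0, 0.42, 0, 0.9, -0.05, 0, 0.5, 0, 0.9]

```text
t: 23.12
eef_pos: [641.8, -115.0, 235.7]
tcp_rot: [3.139, 0.001, 1.621]
ft_force: [0.5, -1.0, 0.1]
opening: 0.901
grip_force: 0.0
```

servo_tool:
  moves: [-0.04, 0.02, 0.1, 0, 0.9, -0.08, 0.06, 0.18, 0, 0.9, -0.1, 0.1, 0.2, 0, 0.9, -0.1, 0.12, 0.2, 0, 0.9, -0.1, 0.12, 0.2, 0, 0.9, -0.1, 0.12, 0.2, 0, 0.9, -0.1, 0.12, 0.2, 0, 0.9]

```text
t: 23.7
eef_pos: [600.4, -67.3, 311.0]
tcp_rot: [-3.139, -0.001, 1.621]
ft_force: [-0.1, 0.3, 0.1]
opening: 0.901
grip_force: 0.0
```

```bash
python3 - <<'E'
from h import *
c0=np.array([653,27.3]);a=np.radians(2.9);R=np.array([[np.cos(a),np.sin(a)],[-np.sin(a),np.cos(a)]])
for n in('side','scene','wrist'):
    c,im,d=grab(n,n+'4.png'); V=cloud(c,d); print(n)
    V=V.copy(); V[...,:2]=(V[...,:2]-c0)@R.T
    blob('jar',-45,45,105,190,100,125,V);blob('mb',-45,45,5,90,22,40,V);blob('ram',-45,45,-90,-5,43,60,V); blob('cellar',-45,45,-190,-100,60,90,V); blob('knob',-45,45,-190,-100,75,90,V)
    for u in() : pass
s=state();print(s['t'],s['eef_pos'],s['ft_force'],s['opening'])
E
```

```text
side
jar 234 rect [1.000e-01 1.443e+02] [39.7 39.1] 4.1 circ [  0.7 145.2] 21.2 z [101.7 117.2 120. ]
mb 158 rect [-2.5 49.9] [35.3 61.9] 4.1 circ [-2.3 49.9] 32.9 z [23.9 30.9 33.2]
ram 176 rect [  1.  -45.3] [67.  66.7] 62.9 circ [  1.7 -45.1] 36.0 z [43.8 49.8 54.5]
cellar 235 rect [  -0.7 -137.7] [67.8 65.7] 24.3 circ [  -2.2 -138.7] 35.9 z [62.5 67.8 77.6]
knob 15 rect [  -0.8 -139.3] [11.4 11.6] 66.1 circ [   0.2 -140.2] 7.0 z [76.1 79.1 82.1]
scene
jar 191 rect [ -3.  139.8] [41.7 38.7] 37.5 circ [ -2.4 140.5] 22.3 z [102.  115.8 119.6]
mb 245 rect [-3.3 47. ] [57.1 40.8] 89.2 circ [-3.5 46.6] 32.3 z [24.1 29.9 32.4]
ram 206 rect [ -1.9 -47.8] [67.  65.4] 3.9 circ [ -1.9 -49.4] 35.2 z [43.8 49.1 53.6]
cellar 471 rect [  -3.  -143.5] [68.4 69.2] 52.5 circ [  -1.4 -142.8] 36.9 z [63.2 68.1 76.9]
knob 25 rect [  -3.1 -144. ] [11.4 11.8] 89.7 circ [  -3.1 -143.2] 6.8 z [77.3 81.7 84.4]
wrist
jar 0
mb 1938 rect [-0.6 47.5] [37.4 55.2] 0.3 circ [-0.8 47.5] 32.9 z [27.3 28.7 30.2]
ram 886 rect [ -1.  -47.1] [65.9 65.6] 0.3 circ [ -0.8 -47.2] 33.6 z [44.9 49.9 51.6]
cellar 2990 rect [  -1.1 -141.9] [68.4 68.4] 49.6 circ [  -1.2 -142.3] 34.9 z [64.6 66.6 69.8]
knob 146 rect [  -1.3 -142.3] [14.1 13.5] 2.0 circ [  -0.9 -142.7] 7.5 z [76.6 80.  82.2]
23.85 [600.38393445 -67.52260917 311.4392955 ] [-0.65857251 -0.14493394 -0.6057197 ] 0.9057231448197872
```

View pics/wrist4.png

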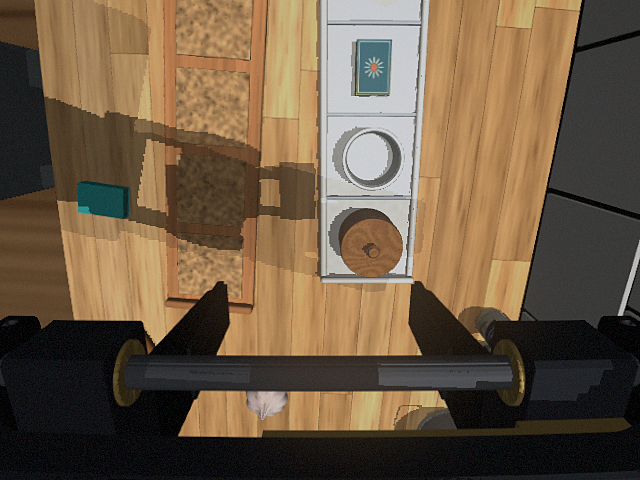

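View pics/scene4.png

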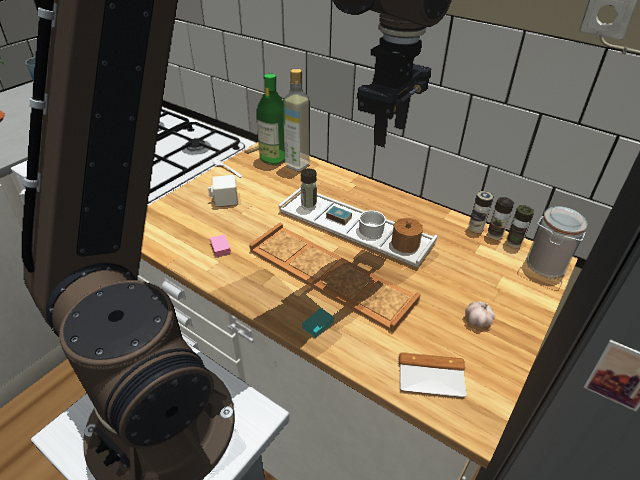

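All four stand centred to within about 2 mm, in reverse order: jar (308,188), matchbox (340,214), ramekin (371,225), cellar (406,236). The timer and garlic have not moved.

```bash
python3 -c "
from cell import *
print(job_done())"
```

```text
the job is handed in; nothing more can be done
None
```

The job is handed in: jar, matchbox, ramekin and salt cellar now stand left to right on the white rack, upright and centred to within about 2 mm, with the garlic and timer untouched, after about 24 s of the 112 s allowed.

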